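# Stir the waxed walnuts in the bowl

## Task

Stir the freshly waxed walnuts in the round stoneware bowl so that they dry evenly: slide the wooden stirring stick out of the open end of its forked stand, lower its thick foot close to the bowl's bottom in the bare gap at the red mark, and stir the ring of nuts anticlockwise (seen from above), along the ring in which they lie, about halfway between the bowl's centre and its wall, for two full turns, ending at the red mark. Then lift it out and hang it by its collar in the fork again. Touch the nuts only with the stick, keep them all in the bowl, and leave the jar, brush and glass dome alone.

Things in the scene. Friction and masses are not known exactly. Their poses are not given: they have to be found in the camera images.
- bowl: Glazed cream stoneware bowl held fast by a black rubber pad, 198 mm across, 55 mm high, walls 6 mm thick (inner radius 91 mm), flat floor 8 mm above the underside, any yaw. Five nuts lie in a ring about 46 mm from its centre, with a gap at the red mark. Origin: centre of underside, z up; +x points to the red mark, a 26 mm wide stripe on the floor, over the rim and down the outside
- mark (a point): Point on the bowl's floor on the red stripe, 42 mm from the bowl's centre along the bowl's +x. At the start no nut's centre lies within 40 mm of it
- quarter (a point): Point on the bowl's floor 42 mm from the centre, a quarter turn anticlockwise (from above) from the red mark: the bowl's +y
- half (a point): Point on the bowl's floor 42 mm from the centre, straight across from the red mark: the bowl's -x
- three_quarter (a point): Point on the bowl's floor 42 mm from the centre, three quarter turns anticlockwise from the red mark: the bowl's -y
- stand: Fixed wooden stand: dark base 120 x 110 x 12 mm, post at its back (+x), level fork on top, upper face 140 mm above the table, 8 mm thick, prongs 12 mm wide pointing along the stand's -x (roughly to the robot). Slot 18 mm wide, closed 10 mm in front (-x) of the stand's centre, straight to 53 mm, flared to 78 mm. Origin: centre of the base's underside, z up
- fork (a point): Point in the slot at the level of the fork's upper face, 22 mm in front (-x) of the stand's centre; the stick's collar hangs about here. To leave, raise the stick 5 to 10 mm and move it about 75 mm along the stand's -x (its foot does not pass up through the slot)
- stick: Loose wooden stick, 162 mm, 0.12 kg, hanging upright by its collar in the fork, foot 40 mm above the table. From below: rounded foot 22 mm across, 42 mm tall; rod 10 mm; dark collar disc 34 mm across, from 100 to 106 mm; blue handle 22 x 22 mm square, from 106 to 162 mm. Origin: centre of the foot's underside; z towards the handle, x and y square to the handle's faces
- collar (a point): Centre of the underside of the stick's collar, 100 mm above the stick's origin.
- handle (a point): Point inside the square handle where to grip it from above, firmly (50 N or more), 140 mm from the stick's origin.
- nut1: Loose carved walnut, round, 30 mm across, about 15 g, rolls, smooth waxed (slippery), in the bowl. Origin: its centre.
- nut2: Walnut like nut1.
- nut3: Walnut like nut1.
- nut4: Walnut like nut1.
- nut5: Walnut like nut1.
- jar: Bystander: loose amber glass jar, 64 mm across, 85 mm high. Origin: centre of underside.
- brush: Bystander: loose brush about 200 mm long lying on the table near the robot. Origin: underside, along it.
- dome: Bystander: loose clear dome on a green base 110 mm across, about 103 mm high. Origin: centre of underside.

How it is judged:
On the way, in this order (a step that is already met when the one before it is completed fails the run):
1. first round: the stick's foot is in the bowl, close to the bottom, at the red mark (horizontal distance between stick and mark below 0.022 m and z of stick in the frame of bowl below 0.03 m), for 0.04 s.
2. first round: the stick's foot is in the bowl, close to the bottom, a quarter turn on (horizontal distance between stick and quarter below 0.022 m and z of stick in the frame of bowl below 0.03 m), for 0.04 s.
3. first round: the stick's foot is in the bowl, close to the bottom, opposite the mark (horizontal distance between stick and half below 0.022 m and z of stick in the frame of bowl below 0.03 m), for 0.04 s.
4. first round: the stick's foot is in the bowl, close to the bottom, three quarters round (horizontal distance between stick and three_quarter below 0.022 m and z of stick in the frame of bowl below 0.03 m), for 0.04 s.
5. end of first round: the stick's foot is in the bowl, close to the bottom, at the red mark (all of step 1), for 0.04 s.
6. second round: the stick's foot is in the bowl, close to the bottom, a quarter turn on (all of step 2), for 0.04 s.
7. second round: the stick's foot is in the bowl, close to the bottom, opposite the mark, and at least four of the five nuts lie 12 mm or more from where they started (all of step 3 and (distance of each of nut2, nut3, nut4, nut5 from where it was at the start of the episode above 0.012 m or distance of each of nut1, nut3, nut4, nut5 from where it was at the start of the episode above 0.012 m or distance of each of nut1, nut2, nut4, nut5 from where it was at the start of the episode above 0.012 m or distance of each of nut1, nut2, nut3, nut5 from where it was at the start of the episode above 0.012 m or distance of each of nut1, nut2, nut3, nut4 from where it was at the start of the episode above 0.012 m)), for 0.04 s.
8. second round: the stick's foot is in the bowl, close to the bottom, three quarters round (all of step 4), for 0.04 s.
9. end of second round: the stick's foot is in the bowl, close to the bottom, at the red mark (all of step 5), for 0.04 s.
At the end, for the whole second after the job is handed in: The stick hangs upright in the fork: collar within 15 mm of the fork point, leaning under 0.12 rad, at rest. All five nuts lie in the bowl on its floor, at rest (distance between collar and fork below 0.015 m and angle between stick's own z axis and vertical below 0.12 rad and linear speed of each of stick, nut1, nut2, nut3, nut4, nut5 below 0.03 m/s and horizontal distance between each of nut1, nut2, nut3, nut4, nut5 and bowl below 0.09 m and z of each of nut1, nut2, nut3, nut4, nut5 in the frame of bowl below 0.045 m); the robot touches nothing.
It fails at once if a nut leaves the bowl (horizontal distance between any of nut1, nut2, nut3, nut4, nut5 and bowl above 0.1 m).
It fails at once if the gripper touches a nut (contact force between any of the fingers, the arm and nut1 above 0.5 N or contact force between any of the fingers, the arm and nut2 above 0.5 N or contact force between any of the fingers, the arm and nut3 above 0.5 N or contact force between any of the fingers, the arm and nut4 above 0.5 N or contact force between any of the fingers, the arm and nut5 above 0.5 N).
It fails at once if the jar, brush or dome is moved more than 15 mm (distance of any of jar, brush, dome from where it was at the start of the episode above 0.015 m).
It also fails if it takes over 72 s, if anything falls off the work surface, if the arm or the gripper's body presses on something with over 40 N, if the wrist force passes 120 N, or if a joint passes its speed limit or range.

## Robot

A 6-joint arm with a two-finger parallel gripper is mounted at the origin on the work surface. World frame = base frame: x ahead of the robot, y to its left, z up, the work surface at z = 0. Lengths are in m, angles in rad, forces in N, time in s.
With the tool pointing down it reaches from about 0.35 to 0.85 m from the base axis. Payload 8.1 kg.
Tool frame: the origin (TCP) lies at the very end of the fingers, on their centre line; the grasp point (between the pads) lies 19 mm behind it; z points along the fingers, y is the line along which they close (so a half turn about z gives the same grasp; the last joint's range is limited). The gripper opens to 93 mm and grips with 3 to 60 N. Pads are 15 mm wide; open, the fingers measure 128 mm over their backs; the gripper's body (75 mm by 188 mm) begins 65 mm behind the grasp point.
Start: joints at [-1.28, 0.13, 1.488, -0, 1.523, -0.085], TCP at [0.22, -0.558, 0.219] pointing down, gripper open.
Joint ranges: [-2.96, 2.96], [-0.89, 2.26], [0.02, 2.5], [-1.34, 4.48], [0, 2.73], [-2.66, 2.66]. Speed limits (rad/s): [2.39, 2.39, 2.79, 3.14, 3.14, 3.14].

## Interface

Orientations are given as a rotation vector (axis times angle).
In Python, from plant import robot, imaging gives the robot as it stands.
- The arm moves only by the tool jog_arm, never from a script. Its argument "rows" is a list of rows, each a list of 2 entries, a list of its own where there are three numbers: the shift along the tool's x, y, z each as a share of 0.2 m, from -1 to 1, then the turn, a rotation vector about the tool's x, y, z each as a share of pi/2 rad, from -1 to 1. A call has 1 to 5 rows; each row is the pose to reach, as a shift and turn from the pose commanded when the call began, along the tool's axes at that moment; what a row does not reach only later rows make up. A row lasts 1/10 s, in which the tool goes at most 50 mm and 8.59 degrees, less where a joint would pass 70% of its speed; a pose out of reach is approached as far as the arm can. A call with a number of a shift or a turn outside -1 to 1 is refused whole. A call with a gripper value outside its range is refused whole. "hand" is the closure, from -1 (fully open) to 1 (shut), set as the call begins (left out, the last holds). The fingers move at their own pace and stop on an object; "squeeze" is the grip in N (left out, the last holds). Time passes only in rows, so rows that repeat a pose let the fingers close. It gives the time, the measured TCP pose, the force, the opening and the grip force at its end, in the units of the state.
- robot.read_state(): the state, without advancing time (a new reading comes with each control period).
- imaging.read_camera(name): name is "scene" or "top"; returns a dict with "frame" (384x512x3 uint8, red, green, blue), "vertical_fov" (degrees; the focal length in pixels is half the picture's height over the tangent of half this angle, whatever the lens; pixels are square), "cx", "cy" (the principal point, pixels), "R" (3x3) and "t" (3): a world point X has camera coordinates R X + t. Camera axes: x right, y down, z forward; pixel columns grow to the right and rows downward; lengths in m; the calibration is good to about 2 mm. A picture is of the moment at which its call begins. There is no depth.
- robot.close_job(): hands the job in; it is judged then, once.
The state is a dict: "t": time; "q": joint angles; "dq": joint speeds; "joint_torque": joint torques, N m; "tool_pos": TCP position; "orientation": TCP orientation; "force": force on the tool from outside, world axes, zero at the start; "wrist_torque": the same for the moment, N m; "opening": finger opening in m; "gripper_force": force on a finger pad.
Only numpy, scipy, OpenCV 4.12 (cv2) and the standard library are available. Lean on these libraries where they do the work, as an engineer would, in place of code of your own. Each camera call takes 0.05 s, during which the arm holds its last target. There are 200 camera calls.

## Working session

There is one attempt and no reset: what is moved stays moved. The work goes in short steps, Python scripts to look and compute and a tool call to move; the robot and the scene stay as the last step left them, time stands still between calls to the robot, and variables do not carry over. Pictures are saved under pics/ and viewed, at most 11 in all, crops included, and the job is handed in when it is done.

Besides the shell and the picture viewer there is one more tool, called after "Request:" in YAML: its name, and indented under it one key for each argument. jog_arm: Moves the arm, as the interface text tells. Its arguments: {"type":"object","properties":{"rows":{"type":"array"},"hand":{"type":"number"},"squeeze":{"type":"number"}},"required":["rows"]}

```bash
mkdir -p pics; cat > h.py <<'E'
import numpy as np, cv2
from plant import robot, imaging
def cam(n):
    c=imaging.read_camera(n); c['f']=c['frame'].shape[0]/2/np.tan(np.radians(c['vertical_fov'])/2); c['R']=np.array(c['R']);c['t']=np.array(c['t']); return c
def ray(c,u,v):
    d=c['R'].T@np.array([(u-c['cx'])/c['f'],(v-c['cy'])/c['f'],1]); return -c['R'].T@c['t'], d/np.linalg.norm(d)
def onz(c,u,v,z):
    o,d=ray(c,u,v); return o+d*(z-o[2])/d[2]
def tri(a,ua,b,ub):
    o1,d1=ray(a,*ua);o2,d2=ray(b,*ub)
    s=np.linalg.lstsq(np.c_[d1,-d2],o2-o1,rcond=None)[0]
    p,q=o1+s[0]*d1,o2+s[1]*d2
    return (p+q)/2,np.linalg.norm(p-q)
def proj(c,X):
    p=c['R']@np.array(X)+c['t']; return p[:2]/p[2]*c['f']+[c['cx'],c['cy']]
E
python3 - <<'E'
from h import *
for n in('scene','top'):
    c=cam(n); cv2.imwrite(f'pics/{n}0.png',cv2.resize(c['frame'][:,:,::-1],(800,600),interpolation=cv2.INTER_CUBIC)); print(n,c['f'],c['cx'],c['cy'],-c['R'].T@c['t'],c['R'].round(3).tolist())
s=robot.read_state(); print(s)
E
```

```text
scene 351.09566790887186 259.1456216758347 190.76849558499507 [0.8793837  0.16214847 0.71424713] [[-0.467, 0.884, -0.01], [0.752, 0.391, -0.531], [-0.465, -0.256, -0.847]]
top 358.1011806078994 258.6590360784374 191.4226617191358 [ 0.36735042 -0.03278755  0.93366386] [[0.13, -0.991, -0.001], [-0.963, -0.126, -0.239], [0.237, 0.032, -0.971]]
{'t': 0.1, 'q': array([-1.28040124e+00,  1.31086878e-01,  1.48917843e+00, -1.90492899e-05,
        1.52300350e+00, -8.54179072e-02]), 'dq': array([ 0.00046734, -0.00163408, -0.00412715,  0.00113554, -0.00162249,
        0.00257976]), 'joint_torque': array([ 1.60206961e-03, -5.61340284e+01, -4.93097091e+01,  7.70600117e-02,
        2.90304667e-02, -1.88657248e-05]), 'tool_pos': array([ 0.22007193, -0.55762388,  0.21768719]), 'orientation': array([-3.08465626e+00, -5.86548160e-01,  2.98942434e-04]), 'force': array([ 0.71107417, -0.00984472,  1.1078608 ]), 'wrist_torque': array([-0.02719268, -0.03616381, -0.02847525]), 'gripper_force': 0.0, 'opening': 0.09293765266247372}
```

View pics/scene0.png

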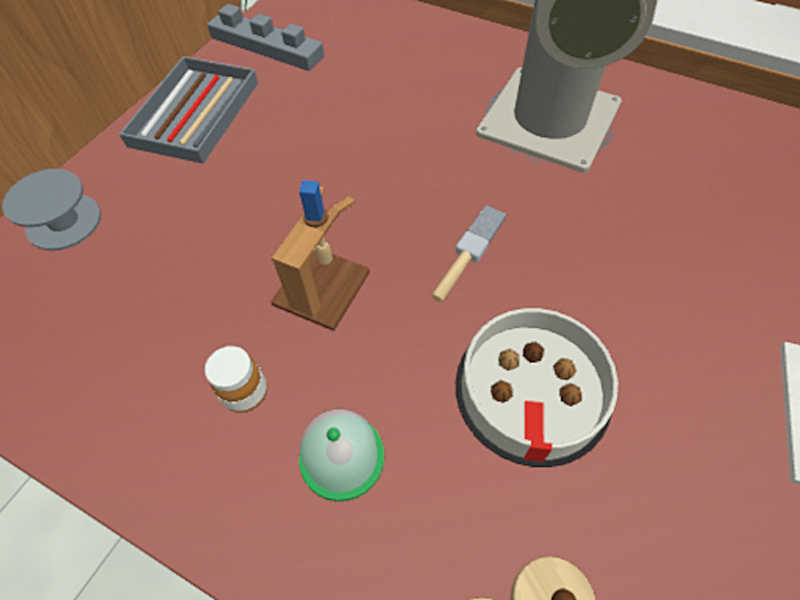

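View pics/top0.png

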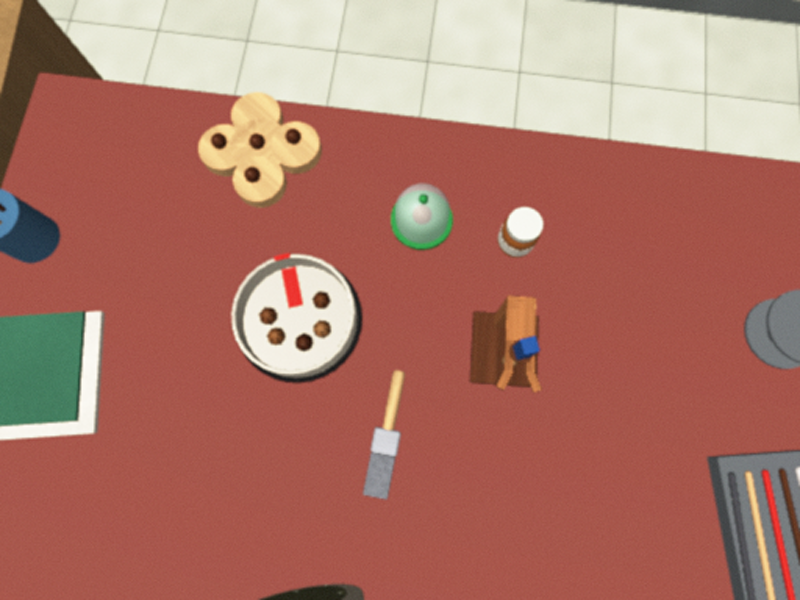

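Scene view: stand/handle at about (312,200), bowl at (538,385), with the red mark towards the camera at (536,430). Top view: bowl (297,317), mark stripe (292,287), blue handle (525,347), fork prongs pointing down the image (towards the robot), brush (385,435), dome (421,215), jar (521,232).

```bash
cat > m.py <<'E'
from h import *
from scipy.optimize import least_squares
C={n:cam(n) for n in('scene','top')}
hsv={n:cv2.cvtColor(C[n]['frame'],cv2.COLOR_RGB2HSV) for n in C}
boxes={'scene':(170,110,240,215),'top':(295,180,355,255)}
def blob(m):
    n,l,s,c=cv2.connectedComponentsWithStats(m.astype(np.uint8)); k=1+np.argmax(s[1:,4]); return l==k,c[k],s[k]
cen={}
for n in C:
    H,S,V=cv2.split(hsv[n]); x0,y0,x1,y1=boxes[n]
    m=(H>100)&(H<130)&(S>120)&(V>60); b=np.zeros_like(m); b[y0:y1,x0:x1]=m[y0:y1,x0:x1]
    bm,c,s=blob(b); cen[n]=c; print(n,'blue',c.round(2),s)
    bx=(290,190,400,305) if n=='scene' else (140,155,235,250)
    B=np.zeros_like(m); B[bx[1]:bx[3],bx[0]:bx[2]]=1
    cream=B&(S<60)&(V>110); red=B&(H<6)&(S>215)&(V>150)
    cm,c2,s2=blob(cream|red)
    cnt=max(cv2.findContours(cm.astype(np.uint8),0,1)[0],key=cv2.contourArea)[:,0,:]
    P=np.array([onz(C[n],u,v,.055)[:2] for u,v in cv2.convexHull(cnt)[:,0,:]])
    Pa=np.array([onz(C[n],u,v,.055)[:2] for u,v in cnt])
    r=least_squares(lambda p:np.hypot(*(Pa-p).T)-.0985,Pa.mean(0),loss='cauchy',f_scale=.0015)
    print('rim',r.x.round(4),'resid',np.sort(abs(np.hypot(*(Pa-r.x).T)-.0985))[[len(Pa)//4,len(Pa)//2,-1]].round(4))
    rb,c3,s3=blob(red); pts=np.argwhere(rb)[:,::-1]
    print('red',s3,red.sum()); Q=np.array([onz(C[n],u,v,.008)[:2] for u,v in pts])
    print('stripe floor c',Q.mean(0).round(4),'dir',np.linalg.svd(Q-Q.mean(0))[2][0].round(3), 'angle from centre',np.degrees(np.arctan2(*(Q.mean(0)-r.x)[::-1])))
    inner=np.zeros_like(m,np.uint8); cv2.fillPoly(inner,[cv2.convexHull(cnt)],1); inner=cv2.erode(inner,np.ones((9,9)))
    nut=(inner>0)&(V<190)&(S>70)&(H>5)&(H<25)|((inner>0)&(V<90)&(S>70)&~red)
    k,l,st,ce=cv2.connectedComponentsWithStats(nut.astype(np.uint8))
    for i in range(1,k):
        if st[i,4]>25: p=onz(C[n],*ce[i],.023)[:2]; d=p-r.x; print(' nut',p.round(4),st[i,4],'r',np.hypot(*d).round(4),'ang',np.degrees(np.arctan2(d[1],d[0])).round(0))
print('handle tri',tri(C['scene'],cen['scene'],C['top'],cen['top']))
if __name__=='__main__':
    ims=[]
    for n,(x0,y0,x1,y1) in boxes.items(): ims.append(cv2.resize(C[n]['frame'][y0:y1,x0:x1,::-1],(400,int(400*(y1-y0)/(x1-x0))),interpolation=cv2.INTER_CUBIC)[:600])
    h=max(i.shape[0] for i in ims); cv2.imwrite('pics/crop1.png',np.hstack([cv2.copyMakeBorder(i,0,h-i.shape[0],0,0,0) for i in ims]))
E
python3 m.py
```

```text
scene blue [199.07 127.82] [192 116  15  25 288]
rim [0.5381 0.1724] resid [0.0005 0.0026 0.0612]
red [336 257   2  24  25] 43
stripe floor c [0.5871 0.1803] dir [0.929 0.37 ] angle from centre 9.147747894494545
 nut [0.4952 0.1531] 127 r 0.0471 ang -156.0
 nut [0.5217 0.1273] 132 r 0.048 ang -110.0
 nut [0.4999 0.2004] 140 r 0.0474 ang 144.0
 nut [0.5701 0.1367] 140 r 0.0479 ang -48.0
 nut [0.5317 0.2194] 150 r 0.0474 ang 98.0
top blue [336.45 222.23] [329 216  16  14 156]
rim [0.5355 0.1693] resid [0.0004 0.001  0.0087]Traceback (most recent call last):
  File "m.py", line 22, in <module>
    rb,c3,s3=blob(red); pts=np.argwhere(rb)[:,::-1]
             ~~~~^^^^^
  File "m.py", line 7, in blob
    n,l,s,c=cv2.connectedComponentsWithStats(m.astype(np.uint8)); k=1+np.argmax(s[1:,4]); return l==k,c[k],s[k]
                                                                      ~~~~~~~~~^^^^^^^^^
    return _wrapfunc(a, 'argmax', axis=axis, out=out, **kwds)
    return bound(*args, **kwds)
ValueError: attempt to get argmax of an empty sequence
```

```bash
sed -i 's/(H<6)&(S>215)&(V>150)/((H<6)|(H>174))\&(S>190)\&(V>140)/' m.py; python3 m.py
```

```text
scene blue [199.09 127.81] [192 116  15  25 289]
rim [0.5384 0.1725] resid [0.0004 0.001  0.0154]
red [336 257  17  31 325] 325
stripe floor c [0.5877 0.1933] dir [0.866 0.5  ] angle from centre 22.899346688627933
 nut [0.4953 0.1531] 128 r 0.0473 ang -156.0
 nut [0.5217 0.1273] 132 r 0.0482 ang -110.0
 nut [0.4999 0.2004] 140 r 0.0476 ang 144.0
 nut [0.5701 0.1367] 140 r 0.0478 ang -48.0
 nut [0.5317 0.2195] 149 r 0.0475 ang 98.0
top blue [336.56 222.22] [329 216  16  14 151]
rim [0.5355 0.1693] resid [0.0004 0.001  0.0087]
red [182 172  11  24 162] 181
stripe floor c [0.59   0.1916] dir [-0.935 -0.355] angle from centre 22.32655414993453
 nut [0.5712 0.1357] 80 r 0.049 ang -43.0
 nut [0.5329 0.219 ] 88 r 0.0498 ang 93.0
 nut [0.5225 0.1267] 88 r 0.0445 ang -107.0
 nut [0.5007 0.1996] 91 r 0.0462 ang 139.0
 nut [0.4969 0.1523] 81 r 0.0421 ang -156.0
handle tri (array([ 0.506663  , -0.18086778,  0.17615875]), np.float64(0.0016623497707721972))
```

View pics/crop1.png

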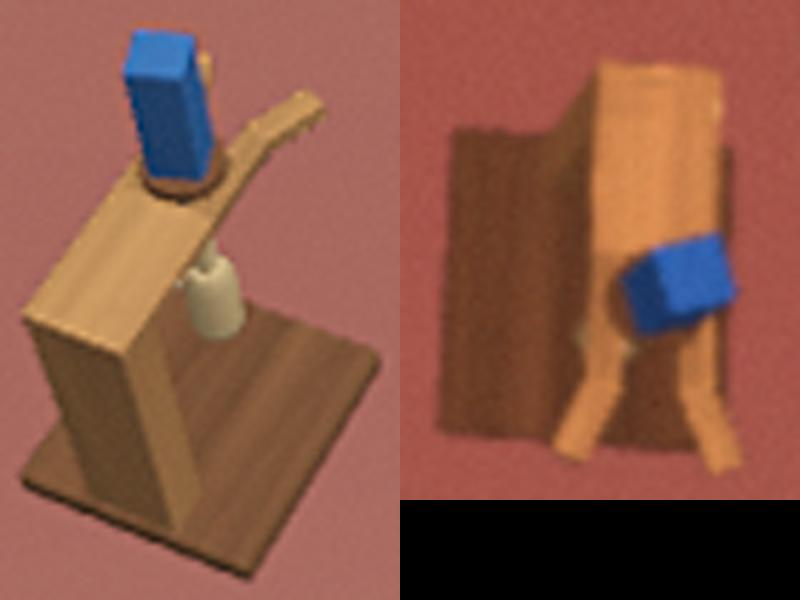

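Crop: scene half shows the handle upright with top face corners around (135,33)-(195,75), base corners (25,482), (250,577), (380,355); top half shows the handle's top face (660,258),(718,236),(737,290),(675,312), prong tips (572,455) and (725,465), fork back corners (600,62),(720,70).

```bash
python3 - <<'E'
from h import *
C={n:cam(n) for n in('scene','top')}
def P(n,X,Y):
    x0,y0,s=(170,110,400/70) if n=='scene' else (295,180,400/60)
    if n=='top': X-=400
    return x0+(X+.5)/s-.5, y0+(Y+.5)/s-.5
g=lambda n,X,Y,z:onz(C[n],*P(n,X,Y),z).round(4)
def pr(l,n,pts,z):
    print(l,[g(n,*p,z)[:2].tolist() for p in pts])
pr('base scene','scene',[(25,482),(250,577),(380,355)],.012)
pr('base top','top',[(455,130),(437,430),(700,450)],.012)
pr('fork top back/edges/tips','top',[(600,62),(720,70),(590,300),(718,380),(572,455),(725,465)],.14)
pr('fork scene back, tip','scene',[(25,318),(125,352),(315,100)],.14)
pr('handle top','top',[(660,258),(718,236),(737,290),(675,312)],.202)
pr('handle top scene','scene',[(135,33),(195,40),(187,78),(124,74)],.202)
print('tri fork backL',tri(C['scene'],P('scene',125,352),C['top'],P('top',600,62)))
print('tri prong tip',tri(C['scene'],P('scene',315,100),C['top'],P('top',572,455)))
E
```

```text
base scene [[0.5942, -0.2236], [0.5892, -0.1177], [0.4712, -0.1256]]
base top [[0.5872, -0.1208], [0.4689, -0.1259], [0.4745, -0.2265]]
fork top back/edges/tips [[0.5869, -0.1555], [0.5895, -0.1965], [0.5045, -0.1593], [0.4834, -0.2038], [0.4525, -0.1579], [0.4558, -0.2082]]
fork scene back, tip [[0.5898, -0.1931], [0.5858, -0.1532], [0.4539, -0.1544]]
handle top [[0.5097, -0.1698], [0.5189, -0.1871], [0.5028, -0.1942], [0.4935, -0.1757]]
handle top scene [[0.5019, -0.1921], [0.4951, -0.1717], [0.5114, -0.1645], [0.5198, -0.1848]]
tri fork backL (array([ 0.58625   , -0.1543679 ,  0.14018172]), np.float64(0.002465072534043739))
tri prong tip (array([ 0.4521973 , -0.15719623,  0.13724057]), np.float64(0.0025533993140299132))
```

Stick upright at about (0.507,-0.180), handle yaw ≈ 23°; the tool's x already has yaw 21.5°, so no turn is needed. Bowl centre ≈ (0.537,0.171), with the mark at ≈ 22°, so also along the tool's x. Moving above the handle.

Request:
jog_arm:
  rows:
    - [[0.16,-0.1,-0.05],[0,0,0]]
    - [[0.32,-0.2,-0.1],[0,0,0]]
    - [[0.48,-0.3,-0.15],[0,0,0]]
    - [[0.64,-0.4,-0.2],[0,0,0]]
    - [[0.8,-0.5,-0.2],[0,0,0]]
  hand: -1
  squeeze: 60

```text
t: 0.9
tool_pos: [0.3335, -0.4058, 0.2606]
orientation: [3.084, 0.586, 0.002]
force: [-0.1, -0.8, 0.6]
opening: 0.0928
gripper_force: 0.0
```

Request:
jog_arm:
  rows:
    - [[0.16,-0.1,0],[0,0,0]]
    - [[0.32,-0.2,0],[0,0,0]]
    - [[0.48,-0.3,0],[0,0,0]]
    - [[0.64,-0.4,0],[0,0,0]]
    - [[0.8,-0.5,0],[0,0,0]]

```text
t: 1.4
tool_pos: [0.4453, -0.2533, 0.2589]
orientation: [3.086, 0.587, 0.001]
force: [1.4, 0.1, -0.2]
opening: 0.0928
gripper_force: 0.0
```

Request:
jog_arm:
  rows:
    - [[0.14,-0.08,0],[0,0,0]]
    - [[0.28,-0.16,0],[0,0,0]]
    - [[0.42,-0.23,0],[0,0,0]]
    - [[0.42,-0.23,0],[0,0,0]]
    - [[0.42,-0.23,0],[0,0,0]]

```text
t: 1.9
tool_pos: [0.5058, -0.1807, 0.2585]
orientation: [3.086, 0.59, -0.001]
force: [1.0, -0.5, 0.2]
opening: 0.0932
gripper_force: 0.0
```

```bash
cat > w.py <<'E'
import sys
from h import *
from scipy.spatial.transform import Rotation as Ro
s=robot.read_state(); R=Ro.from_rotvec(s['orientation']).as_matrix()
print('t',s['t'],'tcp',s['tool_pos'].round(4),'F',s['force'].round(1),'open',round(s['opening'],4),'grip',s['gripper_force'],'q',s['q'].round(2))
print('toolx yaw',np.degrees(np.arctan2(R[1,0],R[0,0])).round(2),'tz',R[:,2].round(4))
if len(sys.argv)>3: print('shares to target',(R.T@(np.array(sys.argv[1:4],float)-s['tool_pos'])/.2).round(4))
E
python3 w.py 0.5067 -0.180 0.161
```

```text
t 1.9 tcp [ 0.5058 -0.1807  0.2585] F [ 1.  -0.5  0.2] open 0.0932 grip 0.0 q [-0.44 -0.05  1.6  -0.    1.59  0.75]
toolx yaw 21.63 tz [-5.e-04 -2.e-04 -1.e+00]
shares to target [ 0.0056 -0.0016  0.4877]
```

Request:
jog_arm:
  rows:
    - [[0.005,0,0.1],[0,0,0]]
    - [[0.005,0,0.2],[0,0,0]]
    - [[0.005,0,0.3],[0,0,0]]
    - [[0.005,0,0.4],[0,0,0]]
    - [[0.005,0,0.487],[0,0,0]]

```text
t: 2.4
tool_pos: [0.5056, -0.1819, 0.1602]
orientation: [3.087, 0.584, -0.001]
force: [0.7, -0.2, -0.0]
opening: 0.093
gripper_force: 0.0
```

Request:
jog_arm:
  rows:
    - [[0,0,0],[0,0,0]]
    - [[0,0,0],[0,0,0]]
    - [[0,0,0],[0,0,0]]
    - [[0,0,0],[0,0,0]]
    - [[0,0,0],[0,0,0]]
  hand: 1
  squeeze: 60

```text
t: 2.9
tool_pos: [0.5072, -0.181, 0.1623]
orientation: [3.085, 0.587, 0.002]
force: [0.3, 0.1, -0.5]
opening: 0.0579
gripper_force: 0.0
```

Request:
jog_arm:
  rows:
    - [[0,0,0],[0,0,0]]
    - [[0,0,0],[0,0,0]]
    - [[0,0,0],[0,0,0]]
    - [[0,0,0],[0,0,0]]
    - [[0,0,0],[0,0,0]]

```text
t: 3.4
tool_pos: [0.5067, -0.1806, 0.1612]
orientation: [-3.086, -0.587, 0.0]
force: [0.5, 0.1, 0.3]
opening: 0.0216
gripper_force: 60.0
```

```bash
python3 w.py 0.5067 -0.180 0.161
```

```text
t 3.4 tcp [ 0.5067 -0.1806  0.1612] F [0.5 0.1 0.3] open 0.0216 grip 59.99790072441101 q [-0.44 -0.    1.73  0.    1.41  0.76]
toolx yaw 21.53 tz [-0.  0. -1.]
shares to target [ 0.0012 -0.003   0.001 ]
```

Request:
jog_arm:
  rows:
    - [[0,0,-0.02],[0,0,0]]
    - [[0,0,-0.04],[0,0,0]]
    - [[0,0,-0.04],[0,0,0]]
    - [[0,0,-0.04],[0,0,0]]

```text
t: 3.8
tool_pos: [0.5068, -0.1807, 0.1695]
orientation: [3.086, 0.587, 0.001]
force: [-0.6, 0.3, -1.6]
opening: 0.0218
gripper_force: 60.0
```

Request:
jog_arm:
  rows:
    - [[-0.04,-0.013,0],[0,0,0]]
    - [[-0.08,-0.026,0],[0,0,0]]
    - [[-0.12,-0.04,0],[0,0,0]]
    - [[-0.16,-0.053,0],[0,0,0]]
    - [[-0.2,-0.066,0],[0,0,0]]

```text
t: 4.3
tool_pos: [0.4637, -0.1831, 0.1692]
orientation: [3.086, 0.587, -0.0]
force: [-0.4, -0.0, -1.9]
opening: 0.0218
gripper_force: 60.0
```

Request:
jog_arm:
  rows:
    - [[-0.05,-0.016,0],[0,0,0]]
    - [[-0.1,-0.033,0],[0,0,0]]
    - [[-0.15,-0.05,0],[0,0,0]]
    - [[-0.2,-0.066,0],[0,0,0]]
    - [[-0.2,-0.066,0],[0,0,0]]

```text
t: 4.8
tool_pos: [0.4214, -0.1856, 0.1692]
orientation: [3.086, 0.586, -0.0]
force: [0.3, 0.6, -1.3]
opening: 0.0211
gripper_force: 60.0
```

```bash
python3 w.py 0.576 0.187 0.20; python3 - <<'E'
from h import *
c=cam('scene'); cv2.imwrite('pics/s2.png',cv2.resize(c['frame'][60:240,130:370,::-1],(800,600),interpolation=cv2.INTER_CUBIC))
E
```

```text
t 4.8 tcp [ 0.4214 -0.1856  0.1692] F [ 0.3  0.6 -1.3] open 0.0211 grip 59.99706566333771 q [-0.53 -0.23  1.93 -0.    1.44  0.67]
toolx yaw 21.49 tz [-2.e-04 -1.e-04 -1.e+00]
shares to target [ 1.4015 -1.4503 -0.1541]
```

View pics/s2.png

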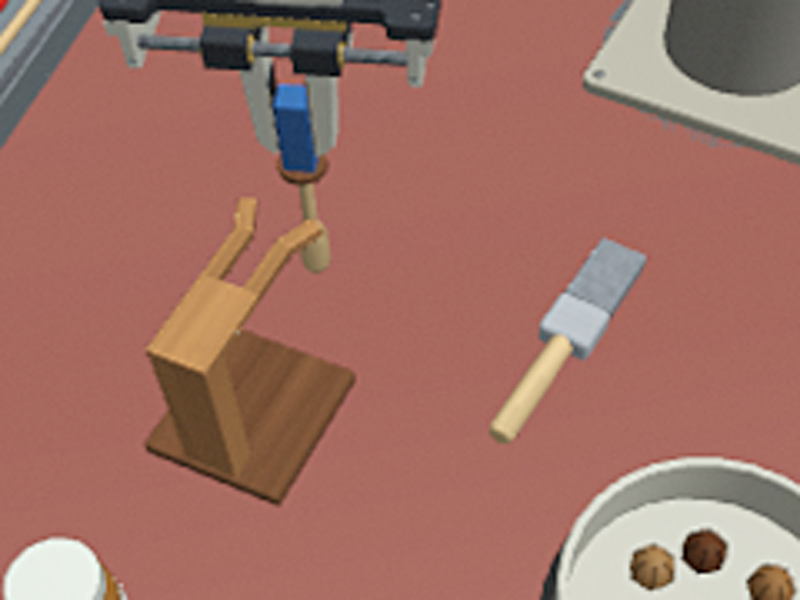

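Stick is clear of the fork (foot near (315,255) of the crop, ahead of the prong tips), upright. Lift and carry to the red mark.

Request:
jog_arm:
  rows:
    - [[0.05,-0.12,-0.1],[0,0,0]]
    - [[0.12,-0.3,-0.2],[0,0,0]]
    - [[0.19,-0.48,-0.23],[0,0,0]]
    - [[0.26,-0.66,-0.23],[0,0,0]]
    - [[0.33,-0.837,-0.23],[0,0,0]]

```text
t: 5.35
tool_pos: [0.4229, -0.004, 0.216]
orientation: [3.086, 0.586, 0.003]
force: [0.6, -0.4, -1.5]
opening: 0.0216
gripper_force: 60.0
```

Request:
jog_arm:
  rows:
    - [[0.14,-0.08,0],[0,0,0]]
    - [[0.28,-0.16,0],[0,0,0]]
    - [[0.42,-0.24,0],[0,0,0]]
    - [[0.56,-0.32,0],[0,0,0]]
    - [[0.7,-0.4,0],[0,0,0]]

```text
t: 5.85
tool_pos: [0.5244, 0.1219, 0.2152]
orientation: [-3.086, -0.588, -0.001]
force: [-0.3, -0.2, -1.3]
opening: 0.0218
gripper_force: 60.0
```

Request:
jog_arm:
  rows:
    - [[0.13,-0.07,0],[0,0,0]]
    - [[0.26,-0.14,0],[0,0,0]]
    - [[0.37,-0.213,0],[0,0,0]]
    - [[0.37,-0.213,0],[0,0,0]]
    - [[0.37,-0.213,0],[0,0,0]]

```text
t: 6.35
tool_pos: [0.5765, 0.1874, 0.2146]
orientation: [3.086, 0.588, -0.002]
force: [-0.5, -0.8, -1.1]
opening: 0.0213
gripper_force: 60.0
```

```bash
python3 w.py 0.576 0.187 0.139; python3 - <<'E'
from h import *
c=cam('scene'); cv2.imwrite('pics/s3.png',cv2.resize(c['frame'][120:320,250:490,::-1],(720,600),interpolation=cv2.INTER_CUBIC))
for X in [(.576,.187,.093),(.576,.187,.008),(.537,.171,.008)]: print((proj(c,X)-[250,120])*3+1)
E
```

```text
t 6.35 tcp [0.5765 0.1874 0.2146] F [-0.5 -0.8 -1.1] open 0.0213 grip 59.99724626541138 q [ 0.23  0.15  1.47 -0.    1.52  1.42]
toolx yaw 21.59 tz [-1.1e-03 -5.0e-04 -1.0e+00]
shares to target [-0.0025  0.0008  0.3779]
[299.39982447 390.90763074]
[274.02654102 438.28136293]
[272.49502795 382.05991814]
```

View pics/s3.png

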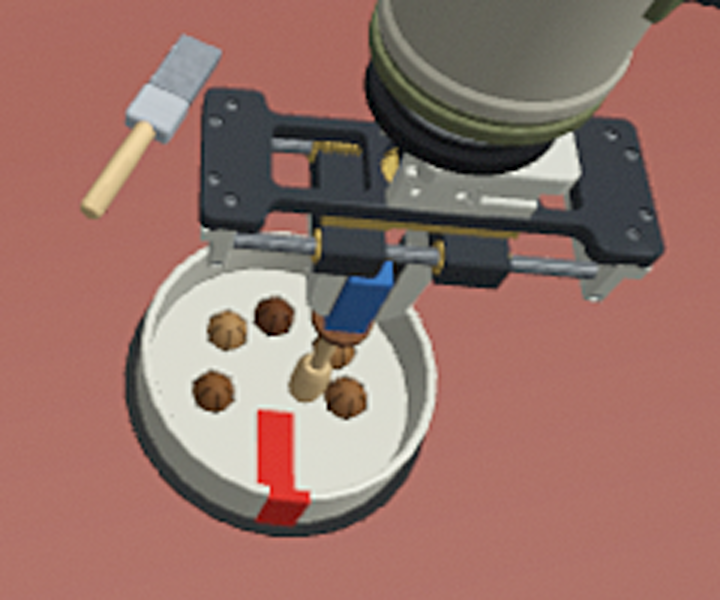

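Foot at about (306,392) in the crop, as predicted; mark projects to (274,438) on the red stripe, gap clear. Lower.

Request:
jog_arm:
  rows:
    - [[0,0,0.09],[0,0,0]]
    - [[0,0,0.18],[0,0,0]]
    - [[0,0,0.27],[0,0,0]]
    - [[0,0,0.35],[0,0,0]]
    - [[0,0,0.378],[0,0,0]]

```text
t: 6.9
tool_pos: [0.5753, 0.1861, 0.1376]
orientation: [3.086, 0.586, -0.005]
force: [-0.5, -1.0, -1.7]
opening: 0.0216
gripper_force: 60.0
```

Request:
jog_arm:
  rows:
    - [[0,0,0],[0,0,0]]
    - [[0,0,0],[0,0,0]]

```text
t: 7.1
tool_pos: [0.577, 0.187, 0.1405]
orientation: [-3.086, -0.587, -0.002]
force: [0.4, 0.2, -0.7]
opening: 0.0216
gripper_force: 60.0
```

```bash
python3 w.py 0.576 0.187 0.139; python3 - <<'E'
from h import *
c=cam('scene'); cv2.imwrite('pics/s4.png',cv2.resize(c['frame'][120:320,250:490,::-1],(720,600),interpolation=cv2.INTER_CUBIC))
for k in range(0,360,90):
  a=np.radians(k+22); print(k,((proj(c,(.537+.042*np.cos(a),.171+.042*np.sin(a),.018))-[250,120])*3+1).round())
# shares around circle per 10deg, relative to theta0
for t0 in range(0,360,60):
  print(t0,[( round((np.cos(np.radians(t0+k))-np.cos(np.radians(t0)))*.21,3), round(-(np.sin(np.radians(t0+k))-np.sin(np.radians(t0)))*.21,3)) for k in (12,24,36,48,60)])
E
```

```text
t 7.1 tcp [0.577  0.187  0.1405] F [ 0.4  0.2 -0.7] open 0.0216 grip 59.9971729516983 q [ 0.23  0.19  1.56 -0.    1.38  1.42]
toolx yaw 21.52 tz [ 1.e-03  2.e-04 -1.e+00]
shares to target [-0.0047 -0.002   0.0076]
0 [276. 433.]
90 [335. 382.]
180 [274. 323.]
270 [216. 371.]
0 [(np.float64(-0.005), np.float64(-0.044)), (np.float64(-0.018), np.float64(-0.085)), (np.float64(-0.04), np.float64(-0.123)), (np.float64(-0.069), np.float64(-0.156)), (np.float64(-0.105), np.float64(-0.182))]
60 [(np.float64(-0.04), np.float64(-0.018)), (np.float64(-0.083), np.float64(-0.027)), (np.float64(-0.127), np.float64(-0.027)), (np.float64(-0.17), np.float64(-0.018)), (np.float64(-0.21), np.float64(-0.0))]
120 [(np.float64(-0.036), np.float64(0.026)), (np.float64(-0.065), np.float64(0.058)), (np.float64(-0.087), np.float64(0.096)), (np.float64(-0.1), np.float64(0.138)), (np.float64(-0.105), np.float64(0.182))]
180 [(np.float64(0.005), np.float64(0.044)), (np.float64(0.018), np.float64(0.085)), (np.float64(0.04), np.float64(0.123)), (np.float64(0.069), np.float64(0.156)), (np.float64(0.105), np.float64(0.182))]
240 [(np.float64(0.04), np.float64(0.018)), (np.float64(0.083), np.float64(0.027)), (np.float64(0.127), np.float64(0.027)), (np.float64(0.17), np.float64(0.018)), (np.float64(0.21), np.float64(0.0))]
300 [(np.float64(0.036), np.float64(-0.026)), (np.float64(0.065), np.float64(-0.058)), (np.float64(0.087), np.float64(-0.096)), (np.float64(0.1), np.float64(-0.138)), (np.float64(0.105), np.float64(-0.182))]
```

View pics/s4.png

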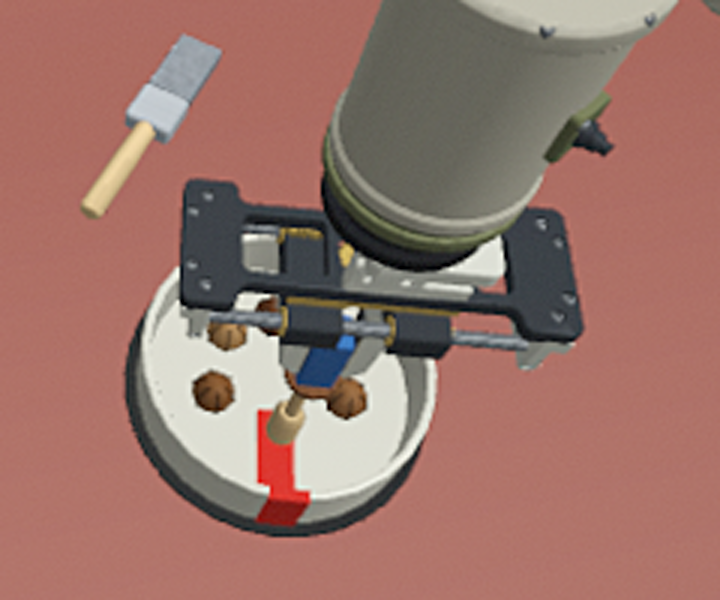

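Foot at (283,438) on the stripe in the gap. Start stirring.

Request:
jog_arm:
  rows:
    - [[-0.005,-0.044,0],[0,0,0]]
    - [[-0.018,-0.085,0],[0,0,0]]
    - [[-0.04,-0.123,0],[0,0,0]]
    - [[-0.069,-0.156,0],[0,0,0]]
    - [[-0.105,-0.182,0],[0,0,0]]

```text
t: 7.65
tool_pos: [0.5428, 0.2139, 0.1396]
orientation: [-3.086, -0.588, 0.0]
force: [-0.2, -0.3, -0.8]
opening: 0.0219
gripper_force: 60.0
```

Request:
jog_arm:
  rows:
    - [[-0.04,-0.018,0],[0,0,0]]
    - [[-0.083,-0.027,0],[0,0,0]]
    - [[-0.127,-0.027,0],[0,0,0]]
    - [[-0.17,-0.018,0],[0,0,0]]
    - [[-0.21,0,0],[0,0,0]]

```text
t: 8.15
tool_pos: [0.504, 0.1973, 0.1397]
orientation: [3.086, 0.587, 0.0]
force: [0.3, -0.2, -1.7]
opening: 0.0215
gripper_force: 60.0
```

Request:
jog_arm:
  rows:
    - [[-0.036,0.026,0],[0,0,0]]
    - [[-0.065,0.058,0],[0,0,0]]
    - [[-0.087,0.096,0],[0,0,0]]
    - [[-0.1,0.138,0],[0,0,0]]
    - [[-0.105,0.182,0],[0,0,0]]

```text
t: 8.65
tool_pos: [0.4987, 0.1553, 0.1397]
orientation: [3.086, 0.586, 0.0]
force: [-0.2, -0.1, -1.2]
opening: 0.0218
gripper_force: 60.0
```

```bash
python3 w.py 0.498 0.155 0.139; python3 - <<'E'
from h import *
c=cam('scene'); cv2.imwrite('pics/s5.png',cv2.resize(c['frame'][120:320,250:490,::-1],(720,600),interpolation=cv2.INTER_CUBIC))
E
```

```text
t 8.65 tcp [0.4987 0.1553 0.1397] F [-0.2 -0.1 -1.2] open 0.0218 grip 59.997398257255554 q [ 0.2  -0.03  1.8  -0.    1.37  1.4 ]
toolx yaw 21.52 tz [ 2.e-04  0.e+00 -1.e+00]
shares to target [-0.0037  0.0004  0.0036]
```

View pics/s5.png

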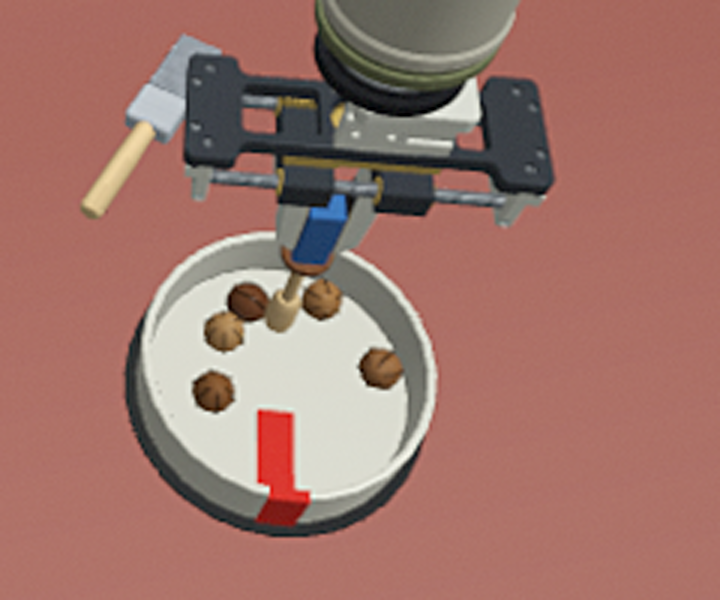

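Foot near half at (281,325), nuts pushed to the wall but all inside. Continue.

Request:
jog_arm:
  rows:
    - [[0.005,0.044,0],[0,0,0]]
    - [[0.018,0.085,0],[0,0,0]]
    - [[0.04,0.123,0],[0,0,0]]
    - [[0.069,0.156,0],[0,0,0]]
    - [[0.105,0.182,0],[0,0,0]]

```text
t: 9.2
tool_pos: [0.5322, 0.1297, 0.1396]
orientation: [3.086, 0.586, 0.0]
force: [0.3, 0.8, -1.6]
opening: 0.0221
gripper_force: 60.0
```

Request:
jog_arm:
  rows:
    - [[0.04,0.018,0],[0,0,0]]
    - [[0.083,0.027,0],[0,0,0]]
    - [[0.127,0.027,0],[0,0,0]]
    - [[0.17,0.018,0],[0,0,0]]
    - [[0.21,0,0],[0,0,0]]

```text
t: 9.7
tool_pos: [0.571, 0.1461, 0.1395]
orientation: [-3.086, -0.587, 0.0]
force: [0.2, 0.3, -1.7]
opening: 0.0219
gripper_force: 60.0
```

Request:
jog_arm:
  rows:
    - [[0.036,-0.026,0],[0,0,0]]
    - [[0.065,-0.058,0],[0,0,0]]
    - [[0.087,-0.096,0],[0,0,0]]
    - [[0.1,-0.138,0],[0,0,0]]
    - [[0.105,-0.182,0],[0,0,0]]

```text
t: 10.2
tool_pos: [0.5764, 0.188, 0.1396]
orientation: [-3.086, -0.587, 0.0]
force: [0.5, -0.3, -1.4]
opening: 0.0217
gripper_force: 60.0
```

```bash
python3 w.py 0.576 0.187 0.139; python3 - <<'E'
from h import *
c=cam('scene'); cv2.imwrite('pics/s6.png',cv2.resize(c['frame'][120:320,250:490,::-1],(720,600),interpolation=cv2.INTER_CUBIC))
E
```

```text
t 10.2 tcp [0.5764 0.188  0.1396] F [ 0.5 -0.3 -1.4] open 0.0217 grip 59.99703526496887 q [0.23 0.2  1.56 0.   1.38 1.43]
toolx yaw 21.55 tz [-1.e-04  0.e+00 -1.e+00]
shares to target [-0.0036  0.0039  0.0031]
```

View pics/s6.png

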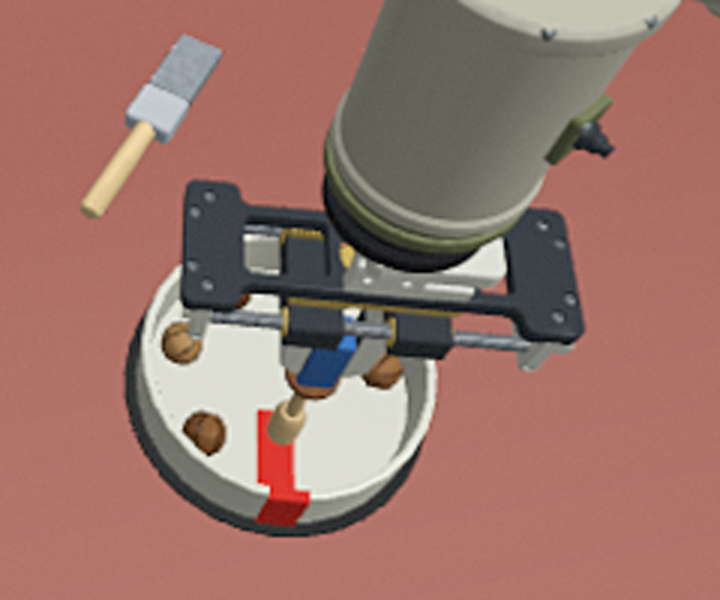

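Back at the mark (285,428); all nuts visibly displaced by well over 12 mm and inside. Second round.

Request:
jog_arm:
  rows:
    - [[-0.005,-0.044,0],[0,0,0]]
    - [[-0.018,-0.085,0],[0,0,0]]
    - [[-0.04,-0.123,0],[0,0,0]]
    - [[-0.069,-0.156,0],[0,0,0]]
    - [[-0.105,-0.182,0],[0,0,0]]

```text
t: 10.75
tool_pos: [0.5429, 0.2136, 0.1396]
orientation: [3.086, 0.587, -0.0]
force: [0.4, 0.6, -1.1]
opening: 0.0218
gripper_force: 60.0
```

Request:
jog_arm:
  rows:
    - [[-0.04,-0.018,0],[0,0,0]]
    - [[-0.083,-0.027,0],[0,0,0]]
    - [[-0.127,-0.027,0],[0,0,0]]
    - [[-0.17,-0.018,0],[0,0,0]]
    - [[-0.21,0,0],[0,0,0]]

```text
t: 11.25
tool_pos: [0.504, 0.1973, 0.1397]
orientation: [3.086, 0.587, 0.0]
force: [-0.4, 0.2, -1.5]
opening: 0.0213
gripper_force: 60.0
```

Request:
jog_arm:
  rows:
    - [[-0.036,0.026,0],[0,0,0]]
    - [[-0.065,0.058,0],[0,0,0]]
    - [[-0.087,0.096,0],[0,0,0]]
    - [[-0.1,0.138,0],[0,0,0]]
    - [[-0.105,0.182,0],[0,0,0]]

```text
t: 11.75
tool_pos: [0.4987, 0.1553, 0.1397]
orientation: [3.086, 0.586, 0.0]
force: [0.2, -1.3, -1.4]
opening: 0.0218
gripper_force: 60.0
```

Request:
jog_arm:
  rows:
    - [[0.005,0.044,0],[0,0,0]]
    - [[0.018,0.085,0],[0,0,0]]
    - [[0.04,0.123,0],[0,0,0]]
    - [[0.069,0.156,0],[0,0,0]]
    - [[0.105,0.182,0],[0,0,0]]

```text
t: 12.25
tool_pos: [0.5322, 0.1297, 0.1396]
orientation: [-3.086, -0.586, 0.0]
force: [-0.1, -0.2, -1.5]
opening: 0.0218
gripper_force: 60.0
```

Request:
jog_arm:
  rows:
    - [[0.04,0.018,0],[0,0,0]]
    - [[0.083,0.027,0],[0,0,0]]
    - [[0.127,0.027,0],[0,0,0]]
    - [[0.17,0.018,0],[0,0,0]]
    - [[0.21,0,0],[0,0,0]]

```text
t: 12.75
tool_pos: [0.571, 0.1461, 0.1395]
orientation: [-3.086, -0.587, 0.0]
force: [0.5, 0.7, -2.4]
opening: 0.022
gripper_force: 60.0
```

Request:
jog_arm:
  rows:
    - [[0.036,-0.026,0],[0,0,0]]
    - [[0.065,-0.058,0],[0,0,0]]
    - [[0.087,-0.096,0],[0,0,0]]
    - [[0.1,-0.138,0],[0,0,0]]
    - [[0.105,-0.182,0],[0,0,0]]

```text
t: 13.25
tool_pos: [0.5764, 0.188, 0.1396]
orientation: [-3.086, -0.587, 0.0]
force: [-0.7, -0.9, -1.9]
opening: 0.0215
gripper_force: 60.0
```

Request:
jog_arm:
  rows:
    - [[0,0,0],[0,0,0]]
    - [[0,0,0],[0,0,0]]

```text
t: 13.45
tool_pos: [0.5763, 0.1873, 0.1397]
orientation: [3.086, 0.588, -0.0]
force: [-0.4, -0.9, -2.6]
opening: 0.0218
gripper_force: 60.0
```

```bash
python3 w.py 0.576 0.187 0.139; python3 - <<'E'
from h import *
c=cam('scene'); cv2.imwrite('pics/s7.png',cv2.resize(c['frame'][120:320,250:490,::-1],(720,600),interpolation=cv2.INTER_CUBIC))
E
```

```text
t 13.45 tcp [0.5763 0.1873 0.1397] F [-0.4 -0.9 -2.6] open 0.0218 grip 59.997262358665466 q [ 0.23  0.19  1.56 -0.    1.38  1.42]
toolx yaw 21.57 tz [-0.e+00 -2.e-04 -1.e+00]
shares to target [-0.0022  0.0008  0.0033]
```

View pics/s7.png

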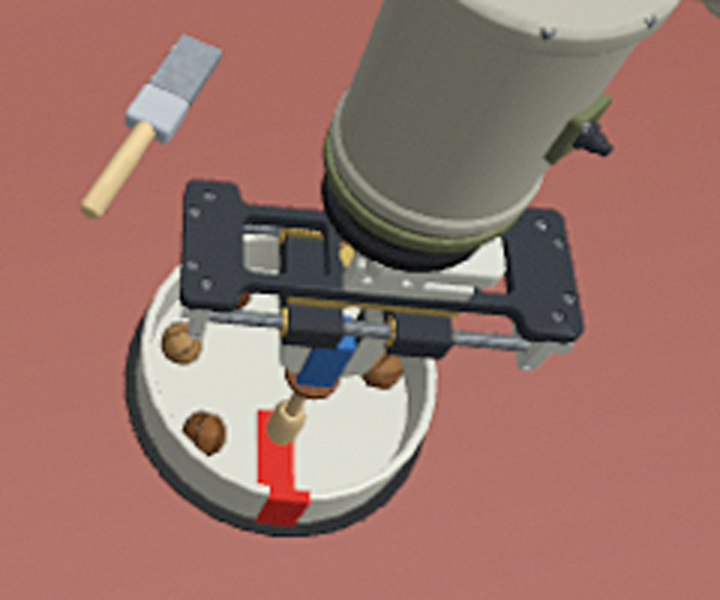

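Foot at the mark again, nuts unchanged and inside. Lift and retrace to the fork mouth.

Request:
jog_arm:
  rows:
    - [[0,0,-0.08],[0,0,0]]
    - [[0,0,-0.16],[0,0,0]]
    - [[0,0,-0.24],[0,0,0]]
    - [[0,0,-0.32],[0,0,0]]
    - [[0,0,-0.378],[0,0,0]]

```text
t: 14.0
tool_pos: [0.5775, 0.1872, 0.2182]
orientation: [-3.086, -0.586, -0.005]
force: [-0.0, -0.3, -0.8]
opening: 0.0215
gripper_force: 60.0
```

Request:
jog_arm:
  rows:
    - [[-0.12,0.07,0],[0,0,0]]
    - [[-0.24,0.14,0],[0,0,0]]
    - [[-0.37,0.213,0],[0,0,0]]

```text
t: 14.3
tool_pos: [0.523, 0.1198, 0.216]
orientation: [3.086, 0.588, 0.001]
force: [-0.4, 0.0, -2.5]
opening: 0.0217
gripper_force: 60.0
```

Request:
jog_arm:
  rows:
    - [[-0.14,0.08,0],[0,0,0]]
    - [[-0.28,0.16,0],[0,0,0]]
    - [[-0.42,0.24,0],[0,0,0]]
    - [[-0.56,0.32,0],[0,0,0]]
    - [[-0.7,0.4,0],[0,0,0]]

```text
t: 14.8
tool_pos: [0.4218, -0.0064, 0.216]
orientation: [3.086, 0.587, 0.001]
force: [0.6, -0.6, -1.0]
opening: 0.0217
gripper_force: 60.0
```

Request:
jog_arm:
  rows:
    - [[-0.07,0.18,0],[0,0,0]]
    - [[-0.14,0.36,0],[0,0,0]]
    - [[-0.21,0.54,0],[0,0,0]]
    - [[-0.28,0.7,0.03],[0,0,0]]
    - [[-0.33,0.837,0.13],[0,0,0]]

```text
t: 15.3
tool_pos: [0.4237, -0.1883, 0.1921]
orientation: [3.083, 0.585, 0.006]
force: [1.1, -0.1, -0.9]
opening: 0.0217
gripper_force: 60.0
```

Request:
jog_arm:
  rows:
    - [[0,0,0.06],[0,0,0]]
    - [[0,0,0.1],[0,0,0]]
    - [[0,0,0.1],[0,0,0]]
    - [[0,0,0.1],[0,0,0]]

```text
t: 15.7
tool_pos: [0.4229, -0.1845, 0.1698]
orientation: [3.086, 0.589, 0.001]
force: [0.5, 0.4, -1.6]
opening: 0.0217
gripper_force: 60.0
```

```bash
python3 w.py 0.4214 -0.1856 0.1695; python3 - <<'E'
from h import *
c=cam('scene'); cv2.imwrite('pics/s8.png',cv2.resize(c['frame'][60:240,130:370,::-1],(800,600),interpolation=cv2.INTER_CUBIC))
E
```

```text
t 15.7 tcp [ 0.4229 -0.1845  0.1698] F [ 0.5  0.4 -1.6] open 0.0217 grip 59.99730885028839 q [-0.52 -0.23  1.92  0.    1.44  0.67]
toolx yaw 21.61 tz [ 4.e-04  0.e+00 -1.e+00]
shares to target [-0.0089  0.0021  0.0014]
```

View pics/s8.png

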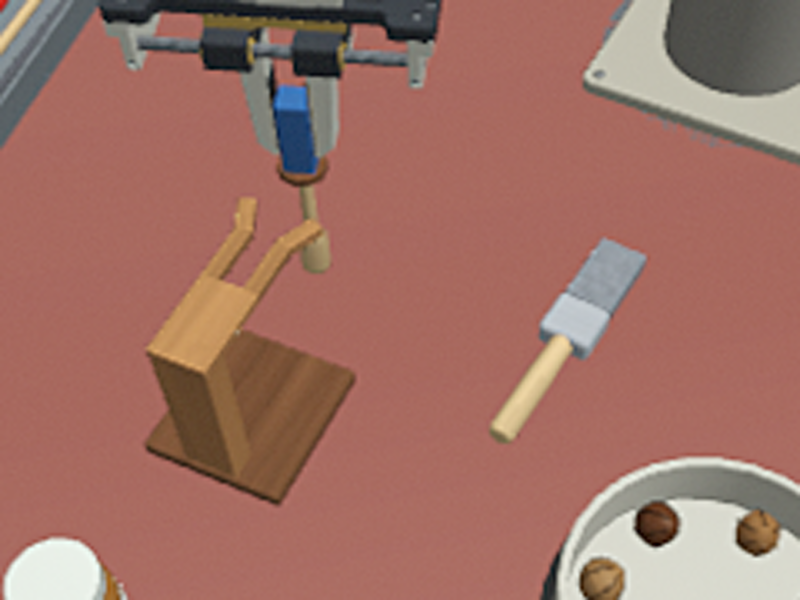

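Stick still identically in hand at the fork's mouth (foot (316,255) as before). Slide in, then lower.

Request:
jog_arm:
  rows:
    - [[0.04,0.014,0],[0,0,0]]
    - [[0.08,0.027,0],[0,0,0]]
    - [[0.12,0.041,0],[0,0,0]]
    - [[0.16,0.054,0],[0,0,0]]
    - [[0.2,0.068,0],[0,0,0]]

```text
t: 16.25
tool_pos: [0.4657, -0.1833, 0.1692]
orientation: [-3.086, -0.587, 0.0]
force: [-0.5, -0.4, -2.2]
opening: 0.0216
gripper_force: 60.0
```

Request:
jog_arm:
  rows:
    - [[0.04,0.014,0],[0,0,0]]
    - [[0.08,0.027,0],[0,0,0]]
    - [[0.12,0.041,0],[0,0,0]]
    - [[0.16,0.054,0],[0,0,0]]
    - [[0.198,0.067,0],[0,0,0]]

```text
t: 16.75
tool_pos: [0.5072, -0.1813, 0.1692]
orientation: [-3.086, -0.587, 0.0]
force: [-0.2, -0.3, -1.1]
opening: 0.0217
gripper_force: 60.0
```

Request:
jog_arm:
  rows:
    - [[0,0,0.01],[0,0,0]]
    - [[0,0,0.02],[0,0,0]]
    - [[0,0,0.03],[0,0,0]]
    - [[0,0,0.04],[0,0,0]]
    - [[0,0,0.04],[0,0,0]]

```text
t: 17.25
tool_pos: [0.5063, -0.1814, 0.1612]
orientation: [3.086, 0.586, 0.0]
force: [-0.2, -0.1, -1.5]
opening: 0.0215
gripper_force: 60.0
```

```bash
python3 w.py 0.5067 -0.1806 0.1612
```

```text
t 17.25 tcp [ 0.5063 -0.1814  0.1612] F [-0.2 -0.1 -1.5] open 0.0215 grip 59.997201561927795 q [-0.44 -0.    1.73 -0.    1.41  0.76]
toolx yaw 21.52 tz [ 1.e-04 -0.e+00 -1.e+00]
shares to target [ 0.0032 -0.0031  0.0002]
```

Request:
jog_arm:
  rows:
    - [[0.003,-0.003,0.003],[0,0,0]]
    - [[0.003,-0.003,0.005],[0,0,0]]
    - [[0.003,-0.003,0.005],[0,0,0]]

```text
t: 17.55
tool_pos: [0.507, -0.181, 0.1611]
orientation: [3.085, 0.586, 0.001]
force: [-2.8, -0.8, 4.4]
opening: 0.0217
gripper_force: 60.0
```

Request:
jog_arm:
  rows:
    - [[0,0,0],[0,0,0]]
    - [[0,0,0],[0,0,0]]
    - [[0,0,0],[0,0,0]]
    - [[0,0,0],[0,0,0]]
    - [[0,0,0],[0,0,0]]
  hand: -1

```text
t: 18.05
tool_pos: [0.5069, -0.1805, 0.1601]
orientation: [-3.086, -0.587, 0.0]
force: [0.8, -0.2, -0.2]
opening: 0.0571
gripper_force: 0.0
```

Request:
jog_arm:
  rows:
    - [[0,0,0],[0,0,0]]
    - [[0,0,0],[0,0,0]]
    - [[0,0,0],[0,0,0]]
    - [[0,0,0],[0,0,0]]
    - [[0,0,0],[0,0,0]]

```text
t: 18.55
tool_pos: [0.5069, -0.1806, 0.1602]
orientation: [-3.086, -0.587, -0.0]
force: [0.0, 0.6, 0.4]
opening: 0.0921
gripper_force: 0.0
```

Request:
jog_arm:
  rows:
    - [[0,0,-0.05],[0,0,0]]
    - [[0,0,-0.15],[0,0,0]]
    - [[0,0,-0.3],[0,0,0]]
    - [[0,0,-0.45],[0,0,0]]
    - [[0,0,-0.6],[0,0,0]]

```text
t: 19.05
tool_pos: [0.5068, -0.1805, 0.2823]
orientation: [3.086, 0.587, 0.001]
force: [-0.5, -0.0, -0.8]
opening: 0.0932
gripper_force: 0.0
```

Request:
jog_arm:
  rows:
    - [[-0.2,0.1,0],[0,0,0]]
    - [[-0.4,0.2,0],[0,0,0]]
    - [[-0.6,0.3,0],[0,0,0]]
    - [[-0.6,0.3,0],[0,0,0]]
    - [[-0.6,0.3,0],[0,0,0]]

```text
t: 19.55
tool_pos: [0.4169, -0.2811, 0.2811]
orientation: [3.086, 0.583, 0.001]
force: [-0.7, -0.5, -0.1]
opening: 0.0933
gripper_force: 0.0
```

```bash
python3 w.py; python3 m.py; cp pics/crop1.png pics/crop2.png
```

```text
t 19.55 tcp [ 0.4169 -0.2811  0.2811] F [-0.7 -0.5 -0.1] open 0.0933 grip 0.0 q [-0.7  -0.15  1.66  0.    1.64  0.5 ]
toolx yaw 21.38 tz [ 1.e-03 -4.e-04 -1.e+00]
scene blue [199.07 127.77] [192 116  15  25 288]
rim [0.5385 0.1725] resid [0.0004 0.001  0.0154]
red [336 257  17  31 325] 325
stripe floor c [0.5877 0.1933] dir [0.866 0.5  ] angle from centre 22.917700937638276
 nut [0.4908 0.118 ] 126 r 0.0724 ang -131.0
 nut [0.4661 0.1794] 135 r 0.0727 ang 175.0
 nut [0.5462 0.102 ] 141 r 0.0709 ang -84.0
 nut [0.4991 0.2348] 149 r 0.0737 ang 122.0
 nut [0.6    0.1434] 139 r 0.068 ang -25.0
top blue [336.37 222.13] [329 216  16  14 153]
rim [0.5355 0.1692] resid [0.0004 0.001  0.0081]
red [182 172  11  24 161] 179
stripe floor c [0.5899 0.1915] dir [-0.936 -0.353] angle from centre 22.279346199675985
 nut [0.6027 0.1424] 85 r 0.0724 ang -22.0
 nut [0.5473 0.1013] 93 r 0.0689 ang -80.0
 nut [0.5007 0.2338] 92 r 0.0733 ang 118.0
 nut [0.492  0.1173] 87 r 0.0678 ang -130.0
 nut [0.4681 0.1787] 95 r 0.0681 ang 172.0
handle tri (array([ 0.50681201, -0.18052782,  0.17655391]), np.float64(0.0012939787003678897))
```

View pics/crop2.png

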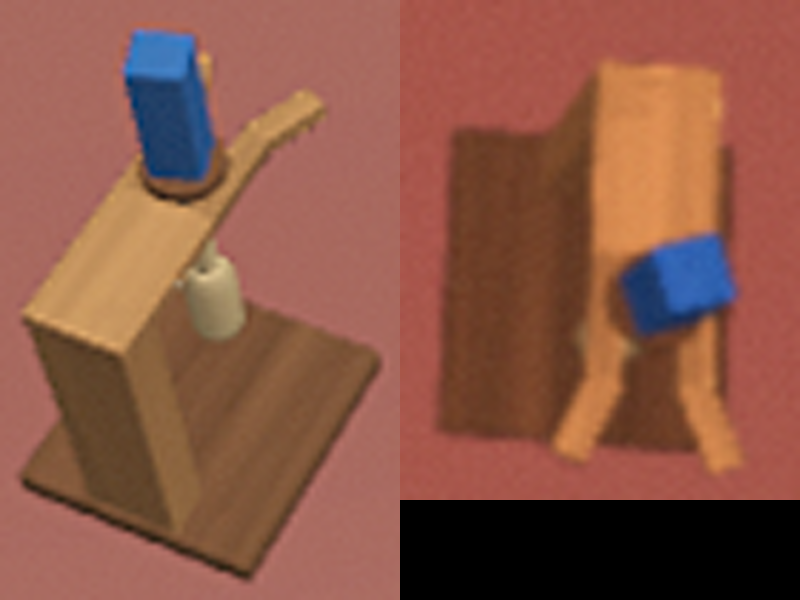

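The stick hangs exactly where it began, within 1 mm and upright, and all five nuts are in the bowl. Handing in.

```bash
python3 -c "
from plant import robot
print(robot.close_job())"
```

```text
the job is handed in; nothing more can be done
None
```

I stirred the nuts for two full anticlockwise turns ending at the red mark, hung the stick back in the fork within about 1 mm of its starting place, and handed the job in at about 20 s with all five nuts in the bowl; no verdict came back.

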